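# Open a centrifuge whose lid catch may hang

## Robot

A 6-joint arm with a two-finger parallel gripper is mounted at the origin on the work surface. World frame = base frame: x ahead of the robot, y to its left, z up, the work surface at z = 0. Lengths are in mm, angles in rad, forces in N, time in s.
With the tool pointing down it reaches from about 275 to 850 mm from the base axis. Payload 19 kg.
Tool frame: the origin (TCP) lies between the finger pads; the fingertips stand 11 mm ahead of it and the grasp point (between the pads) lies 8 mm behind it; z points along the fingers, y is the line along which they close (so a half turn about z gives the same grasp; the last joint's range is limited). The gripper opens to 85 mm and grips with 20 to 120 N. Pads are 22 mm wide; open, the fingers measure 114 mm over their backs; the gripper's body (76 mm by 85 mm) begins 54 mm behind the grasp point. The pads swing forward as they close: fully open they stand 13 mm farther back than shut.
Start: joints at [1.116, 0.15, 1.437, -0, 1.554, -0.134], TCP at [181.316, 545.634, 242.267] pointing down, gripper open.
Joint ranges: [-2.8, 2.8], [-0.68, 2.1], [0.12, 2.68], [-1.39, 4.53], [0.16, 2.79], [-2.81, 2.81]. Speed limits (rad/s): [1.89, 1.89, 2.22, 3.01, 3.01, 3.01].

## Interface

Orientations are given as a 3x3 rotation matrix whose columns are the frame's x, y, z axes.
In Python, from cell import r gives the robot as it stands. The module is installed in compiled form; this text tells all that it offers.
- The arm moves only by the shell command python3 -m crank 'ROWS' [FORCE]. ROWS is text: rows parted by semicolons, each of 5 numbers parted by spaces: the opening, from 0 (shut) to 1 (fully open), then the shift along the world's x, y, z in cm, then the turn about the world's z in units of 6 degrees (1.0 is 6 degrees). A call has 1 to 5 rows; each row is the pose to reach, as a shift and turn from the pose commanded when the call began; what a row does not reach only later rows make up. A row lasts 1/12 s, in which the tool goes at most 41.7 mm and 7.16 degrees, less where a joint would pass 70% of its speed; a pose out of reach is approached as far as the arm can. A call with a gripper value outside its range is refused whole. The fingers move at their own pace and stop on an object; FORCE is the grip in N (left out, the last holds). Time passes only in rows, so rows that repeat a pose let the fingers close. It gives the time, the measured TCP pose, the force, the opening and the grip force at its end, in the units of the state.
- r.read_state(): the state, without advancing time (a new reading comes with each control period).
- r.get_image(name): name is "scene" or "top"; returns a dict with "img" (400x640x3 uint8, red, green, blue), "range_z" (400x640 float32, mm along the optical axis (not along the pixel's ray), 0 where there is no reading), "fx", "fy", "cx", "cy" (pixels), "eye" and "rotation" of the camera in the world. Camera axes: x right, y up, looking along -z (the intrinsics and any distortion apply to the point x, -y, -z); pixel columns grow to the right and rows downward; lengths in mm; the calibration is good to about 2 mm. A picture is of the moment at which its call begins.
- r.finish_job(): hands the job in; it is judged then, once.
The state is a dict: "clock": time; "qpos": joint angles; "joint_velocities": joint speeds; "effort": joint torques, N m; "eef_pos": TCP position; "ee_rot": TCP orientation; "force": force on the tool from outside, world axes, zero at the start; "moment": the same for the moment, N m; "gripper_width": finger opening in mm; "grip_force": force on a finger pad.
Only numpy, scipy, OpenCV 4.12 (cv2) and the standard library are available. Lean on these libraries where they do the work, as an engineer would, in place of code of your own. Each camera call takes 0.05 s, during which the arm holds its last target. There are 200 camera calls.

## Task

Open the bench centrifuge for loading: press the red lid-release pedal at its side right down to its stop, let it come back up, then pull up on the lid's bar handle to try the lid before you move the red slide on the front deck. If the lid gives only a few millimetres and stops, its catch has hung: push the slide across towards the pedal side to free it. Raise the lid to 50 degrees or more and finish while still holding it up with the gripper (it falls shut if let go), without shifting the other things on the bench.

Things in the scene. Friction and masses are not known exactly. Their poses are not given: they have to be found in the camera images.
- centrifuge: white bench centrifuge, fixed; housing 260 (x) x 240 (y) x 130 mm high with a flat deck 55 mm deep along its front; origin at the centre of its underside on the bench, x points to its back (hinge side), y to its left (pedal side), z up. The front faces the robot
- lid (a joint): angle of the grey lid (200 x 236 x 16 mm, 0.5 kg), rad: 0 shut, 1.2 the stop, grows as its front edge rises; it falls shut from any angle; 2 to 5 N lift it at the handle. Locked until the pedal reaches its stop; then it is free or, about every second time and unseen from outside, still caught: then it gives about 0.035 rad (6 mm at the handle) and stops hard, so 15 N of pull tells
- lid_handle (a point): middle of the lid's steel bar handle: round bar 12 mm thick, 100 mm long along the centrifuge's y, with 29 mm free space between bar and lid; 35 mm above the lid's top, 182 mm above the bench when shut. A round bar, so it can turn between gripper pads
- lid_hinge (a point): point on the lid's hinge axis (the axis runs along the centrifuge's y), 139 mm above the bench, at the lid's back edge; the shut handle lies 165 mm in front of it and 43 mm higher
- pedal (a joint): angle of the pedal, rad: 0 up, 0.30 the lower stop, grows as pressed; a spring takes about 5 N at rest to 9 N at the stop on the pad and lifts it again. Reaching the stop draws the lid's lock, which stays drawn when the pedal rises
- pedal_pad (a point): middle of the top of the pedal's red ribbed pad, 66 x 60 mm, about 65 mm above the bench when up, on the left side of the centrifuge. The pedal's hinge lies 90 mm behind it (along the centrifuge's +x), 10 mm lower, axis along the centrifuge's y, so the pad sinks about 27 mm to the stop
- slide (a joint): travel of the red slide along the centrifuge's +y (to its left, towards the pedal side), m: 0 home, 0.030 the end; stays where it is put, moves at about 3 N. A hung catch is freed once it is past about 0.020
- slide_knob (a point): centre of the slide's red upright knob on the front deck, 18 (x) x 14 (y) x 24 mm high; the point lies 18 mm above the deck, the knob's top 30 mm above it; a 26 x 26 mm foot, 8 mm high, is under the knob; deck 130 mm above the bench. Axes as the centrifuge's
- tube_rack: blue tube rack with capped tubes, 50 x 120 x 84 mm, stands at the centrifuge's right side; leave alone; origin at the centre of its underside
- slide_box: green slide box, 85 x 75 x 32 mm, on the right of the bench; leave alone; origin at the centre of its underside
- jar: small amber jar with black cap, 48 mm across, 55 mm high, near the pedal; leave alone; origin at the centre of its underside
- marker: white marker pen with blue cap, 135 mm long, 15 mm thick, lying in front of the centrifuge; leave alone; origin at the centre of its underside
- wash_bottle: white bottle with red cap, 64 mm across, 150 mm high, on the right; leave alone; origin at the centre of its underside

How it is judged:
By the outcome, as a careful person would: the job done as asked, in the order asked, and still so for the second after the job is handed in, while the arm keeps its last pose, push and grip.
It also fails if it takes over 61 s, if anything falls off the work surface, if the arm or the gripper's body presses on something with over 40 N, if the wrist force passes 120 N, or if a joint passes its speed limit or range.

## Working session

There is one attempt and no reset: what is moved stays moved. The work goes in short steps, Python scripts to look and compute and a shell command to move; the robot and the scene stay as the last step left them, time stands still between calls to the robot, and variables do not carry over. Pictures are saved under pics/ and viewed, at most 10 in all, crops included, and the job is handed in when it is done.

```bash
mkdir -p pics; cat > h.py <<'E'
from cell import r
import numpy as np, cv2
def get(n):
    d=r.get_image(n); z=d["range_z"]; v,u=np.mgrid[0:400,0:640]
    c=np.stack([(u-d["cx"])/d["fx"]*z, -(v-d["cy"])/d["fy"]*z, -z],-1)
    P=c@np.array(d["rotation"]).T+np.array(d["eye"]); P[z==0]=np.nan
    return d,d["img"],P
def save(img,f): cv2.imwrite("pics/"+f,cv2.cvtColor(img,cv2.COLOR_RGB2BGR))
E
python3 - <<'E'
from h import *
ims=[]
for n in("scene","top"):
    d,i,P=get(n); save(i,n+"0.png"); print(n,d["eye"],np.array(d["rotation"]).round(3).tolist(),d["fx"])
    hsv=cv2.cvtColor(i,cv2.COLOR_RGB2HSV)
    m=(((hsv[...,0]<8)|(hsv[...,0]>172))&(hsv[...,1]>130)&(hsv[...,2]>70)).astype(np.uint8)
    k,l,s,c=cv2.connectedComponentsWithStats(m)
    for j in range(1,k):
        if s[j,4]>25:
            p=P[l==j]; print(c[j].round(),s[j].tolist(),np.nanmedian(p,0).round(1),np.nanpercentile(p,3,axis=0).round(),np.nanpercentile(p,97,axis=0).round())
s=r.read_state();print({k:np.round(v,3).tolist() for k,v in s.items()})
E
```

```text
scene [1250.37357936 -278.63891447  774.3378338 ] [[0.26, -0.636, 0.726], [0.965, 0.188, -0.181], [-0.021, 0.748, 0.663]] 425.6875105264711
[341. 160.] [336, 155, 9, 15, 66] [442.9 -14.6 138.1] [221. -28.  -2.] [458.  54. 162.]
[388. 203.] [374, 194, 28, 20, 498] [533.9  73.9  65.1] [442.  42.  -1.] [568. 141.  68.]
[172. 208.] [165, 201, 15, 14, 157] [ 500.6 -425.5  148.7] [ 297. -477.   -2.] [ 511. -411.  152.]
top [ 447.92974591  -98.86347387 1300.22338662] [[0.003, 0.997, -0.073], [-1.0, 0.003, -0.001], [-0.0, 0.073, 0.997]] 508.1963913233011
[141.  70.] [139, 67, 5, 6, 26] [879.4 352.6  54.3] [875. 348.  38.] [886. 362.  60.]
[250. 207.] [235, 190, 31, 34, 583] [535.1  73.7  65.4] [504.  43.  60.] [568. 105.  70.]
[462. 222.] [456, 217, 14, 12, 141] [ 496.2 -418.9  150. ] [ 483. -434.  137.] [ 508. -408.  154.]
[287. 243.] [281, 238, 13, 12, 116] [447.7 -23.6 140.8] [435. -36. 134.] [458. -11. 163.]
{'clock': 0.1, 'qpos': [1.116, 0.151, 1.438, -0.0, 1.554, -0.134], 'joint_velocities': [0.001, -0.001, -0.001, -0.001, 0.002, -0.002], 'effort': [0.004, -71.437, -57.18, -0.0, 0.007, 0.0], 'eef_pos': [181.242, 545.491, 241.775], 'ee_rot': [[-0.949, 0.315, -0.0], [0.315, 0.949, -0.001], [0.0, -0.001, -1.0]], 'force': [-0.025, 0.06, 0.54], 'moment': [0.057, 0.032, 0.022], 'grip_force': 0.0, 'gripper_width': 85.187}
```

View pics/scene0.png

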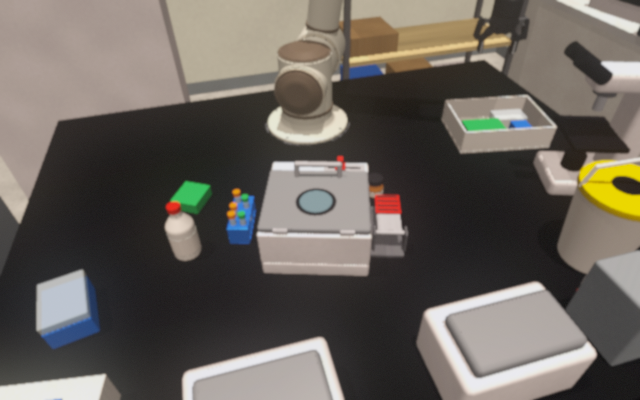

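View pics/top0.png

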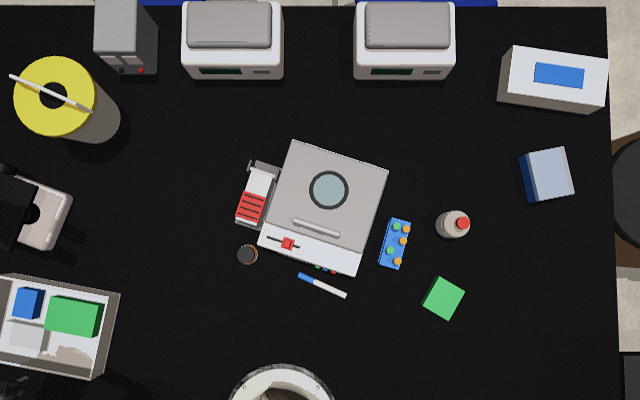

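The centrifuge is yawed about -18°. The top view shows the pedal pad at (250,207), the knob at (287,243), the handle at about (316,227), the jar at (247,254) and the marker at (322,285). Next I measure these precisely.

```bash
cat > m.py <<'E'
from h import *
d,i,P=get("top")
Z=P[...,2]; sub=np.zeros(Z.shape,bool); sub[130:285,225:400]=1
def rect(m,n):
    m=m&sub; k,l,s,c=cv2.connectedComponentsWithStats(m.astype(np.uint8)); j=1+np.argmax(s[1:,4])
    p=P[l==j]; (cx,cy),(w,h),a=cv2.minAreaRect(p[:,:2].astype(np.float32)); print(n,round(cx,1),round(cy,1),round(w),round(h),round(a,1),"z",np.median(p[:,2]).round(1),np.percentile(p[:,2],95).round(1),len(p)); return np.array([cx,cy]),p
c,p=rect((Z>141)&(Z<156),"lid"); hc,p=rect((Z>170),"handle")
q=p[:,:2]-p[:,:2].mean(0); v=np.linalg.svd(q,full_matrices=False)[2][0]; v*=np.sign(v[1]); print("ydir",v, np.degrees(np.arctan2(-v[0],v[1])))
ds,is_,_=d,i,0
hsv=cv2.cvtColor(i,cv2.COLOR_RGB2HSV); red=((hsv[...,0]<8)|(hsv[...,0]>172))&(hsv[...,1]>130)&(hsv[...,2]>70)
pc,_=rect(red&(Z<90),"pad"); kc,kp=rect(red&(Z>125),"knob+foot"); kt,_=rect(red&(Z>152),"knobtop")
jc,_=rect((Z>30)&(np.arange(400)[:,None]>235)&(Z<70)&(np.arange(640)[None]<262),"jar")
rect((Z>100),"all")
x=np.array([v[1],-v[0]])
for n,t in(("pad",pc),("knob",kc),("ktop",kt),("handle",hc),("jar",jc)): print(n,"rel lid centre (x,y)",((t-c)@x).round(1),((t-c)@v).round(1))
E
python3 m.py
```

```text
lid 557.3 -111.9 236 203 71.8 z 147.3 151.0 8648
handle 484.3 -88.2 111 12 71.8 z 186.6 190.7 276
ydir [0.30980668 0.95079957] -18.047580516408722
pad 537.2 77.8 69 67 71.1 z 65.5 69.6 579
knob+foot 446.9 -22.3 25 23 71.9 z 140.6 161.2 116
knobtop 448.0 -22.6 14 17 71.2 z 159.4 163.0 52
jar 420.8 85.1 41 41 9.9 z 55.1 59.2 256
all 530.4 -103.4 240 263 72.0 z 146.5 151.6 11591
pad rel lid centre (x,y) -77.9 174.1
knob rel lid centre (x,y) -132.8 51.0
ktop rel lid centre (x,y) -131.5 51.0
handle rel lid centre (x,y) -76.8 -0.1
jar rel lid centre (x,y) -190.8 145.0
```

```bash
python3 -m crank '0 12.5 -16 0 0;0 12.5 -16 0 0;0 12.5 -16 0 0;0 12.5 -16 0 0;0 12.5 -16 0 0' 40; python3 -m crank '0 12.5 -16 0 0;0 12.5 -16 0 0;0 12.5 -16 0 0;0 12.5 -16 0 0;0 12.5 -16 0 0'
```

```text
clock: 0.57
eef_pos: [307.1, 383.6, 242.1]
ee_rot: [[-0.949, 0.315, -0.0], [0.315, 0.949, -0.0], [-0.0, -0.0, -1.0]]
force: [0.8, -0.1, -0.1]
gripper_width: 25.7
grip_force: 0.0
clock: 0.98
eef_pos: [432.3, 223.4, 242.3]
ee_rot: [[-0.949, 0.316, 0.0], [0.316, 0.949, -0.0], [-0.0, -0.0, -1.0]]
force: [-0.0, 0.1, 0.7]
gripper_width: 0.1
grip_force: 0.0
```

```bash
python3 -m crank '0 10.8 -13.8 0 0;0 10.8 -13.8 0 0;0 10.8 -13.8 0 0;0 10.8 -13.8 0 0;0 10.8 -13.8 0 0'; python3 -m crank '0 0 0 -4 0;0 0 0 -8 0;0 0 0 -12 0;0 0 0 -15 0;0 0 0 -15 0'; python3 -c "
from h import *
d,i,P=get('scene'); save(cv2.resize(i[120:300,230:470],(800,600)),'s1.png')"
```

```text
clock: 1.4
eef_pos: [541.8, 83.1, 241.5]
ee_rot: [[-0.948, 0.319, -0.001], [0.319, 0.948, -0.001], [0.0, -0.001, -1.0]]
force: [-0.2, 0.2, 0.0]
gripper_width: -0.3
grip_force: 0.0
clock: 1.82
eef_pos: [536.2, 87.6, 86.4]
ee_rot: [[-0.949, 0.315, -0.009], [0.315, 0.949, -0.0], [0.009, -0.003, -1.0]]
force: [-0.8, 0.9, -1.4]
gripper_width: -0.1
grip_force: 0.0
```

View pics/s1.png

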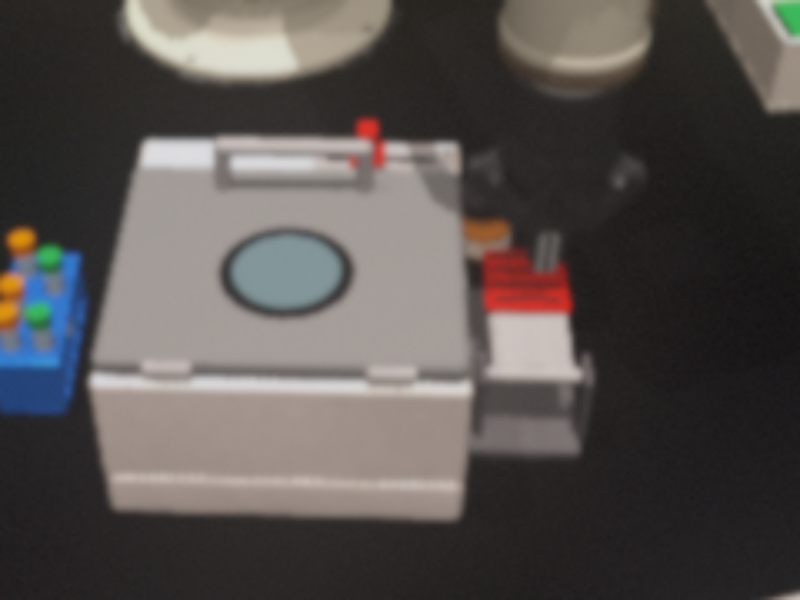

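The fingers sit just above the red pad at crop position (547,255), inside its edges and clear of the housing. I press now.

```bash
python3 -m crank '0 0 0 -1 0;0 0 0 -1.5 0;0 0 0 -2 0;0 0 0 -2.3 0;0 0 0 -2.6 0'; python3 -m crank '0 0 0 -.3 0;0 0 0 -.6 0;0 0 0 -.8 0;0 0 0 -1 0;0 0 0 -1 0'
```

```text
clock: 2.28
eef_pos: [539.7, 87.8, 67.0]
ee_rot: [[-0.949, 0.315, 0.001], [0.315, 0.949, 0.0], [-0.001, 0.001, -1.0]]
force: [-2.7, 2.1, 5.4]
gripper_width: -0.1
grip_force: 3.3
clock: 2.7
eef_pos: [540.0, 87.7, 57.0]
ee_rot: [[-0.949, 0.315, 0.002], [0.315, 0.949, 0.0], [-0.002, 0.001, -1.0]]
force: [-0.3, 1.2, 6.2]
gripper_width: -0.0
grip_force: 3.5
```

```bash
python3 -m crank '0 0 0 -.2 0;0 0 0 -.4 0;0 0 0 -.6 0;0 0 0 -.7 0;0 0 0 -.7 0'; python3 -m crank '0 0 0 -.1 0;0 0 0 -.2 0;0 0 0 -.3 0;0 0 0 -.3 0;0 0 0 -.3 0'
```

```text
clock: 3.12
eef_pos: [540.8, 87.6, 50.8]
ee_rot: [[-0.949, 0.315, 0.004], [0.315, 0.949, -0.0], [-0.004, 0.001, -1.0]]
force: [2.1, -1.2, 11.7]
gripper_width: -0.2
grip_force: 4.9
clock: 3.53
eef_pos: [541.2, 87.6, 49.7]
ee_rot: [[-0.949, 0.315, 0.005], [0.315, 0.949, -0.0], [-0.005, 0.001, -1.0]]
force: [-9.5, -0.7, 38.3]
gripper_width: 0.0
grip_force: 19.4
```

```bash
python3 -m crank '0 0 0 1 0;0 0 0 3 0;0 0 0 7 0;0 0 0 11 0;0 0 0 15 0'; python3 -m crank '0 0 0 4 0;.6 -1.4 -4.3 4.5 1.1;.6 -2.8 -8.7 4.5 2.2;.6 -4.2 -13 4.5 3.3;.6 -5.7 -17.3 4.5 4.4';python3 -c "
from h import *
print(r.read_state()['qpos'])
exec(open('m.py').read().split('from h import *')[1].split('ds,is_')[0])
hsv=cv2.cvtColor(i,cv2.COLOR_RGB2HSV); red=((hsv[...,0]<8)|(hsv[...,0]>172))&(hsv[...,1]>130)&(hsv[...,2]>70)
pc,_=rect(red&(Z<90),'pad')"
```

```text
clock: 3.95
eef_pos: [539.0, 87.6, 198.5]
ee_rot: [[-0.949, 0.315, 0.0], [0.315, 0.949, -0.0], [-0.0, -0.0, -1.0]]
force: [0.5, -0.0, 0.4]
gripper_width: 0.2
grip_force: 0.0
clock: 4.37
eef_pos: [494.0, -51.8, 242.0]
ee_rot: [[-0.994, -0.11, 0.001], [-0.11, 0.994, -0.001], [-0.001, -0.001, -1.0]]
force: [0.7, -1.1, 0.4]
gripper_width: 48.4
grip_force: 0.0
[-2.59534008e-01 -1.46888212e-02  1.61397121e+00 -2.81740904e-04
  1.54079605e+00 -1.94087299e+00]
lid 557.3 -111.8 236 203 71.8 z 147.2 151.1 4908
handle 460.0 -43.0 164 182 75.2 z 601.2 610.4 9177
ydir [-0.0892928   0.99600542] 5.122923930004244
pad 377.0 -128.3 10 14 1.7 z 84.1 87.3 12
```

```bash
python3 -m crank '.6 0 0 0 -19.4;.6 0 0 0 -19.4;.6 0 0 0 -19.4;.6 0 0 0 -19.4;.6 0 0 0 -19.4';python3 -m crank '.6 0 0 0 -13.4;.6 0 0 0 -13.4;.6 0 0 0 -13.4;.6 0 0 0 -13.4;.6 0 0 0 -13.4';python3 -m crank '.6 0 0 0 -7.4;.6 0 0 0 -7.4;.6 0 0 0 -7.4;.6 0 0 0 -7.4;.6 0 0 0 -7.4'; python3 -c "
from h import *
s=r.read_state();print(s['qpos'])
d,i,P=get('scene');x=P[...,0];z=P[...,2]; save(cv2.resize(i[60:260,230:496],(800,600)),'s2.png')
hsv=cv2.cvtColor(i,cv2.COLOR_RGB2HSV); red=((hsv[...,0]<8)|(hsv[...,0]>172))&(hsv[...,1]>130)&(hsv[...,2]>70)
m=red&(z>40)&(z<75);m[:,:360]=0;print(np.nanmean(P[m],0),np.nanmax(z[m]))"
```

```text
clock: 4.83
eef_pos: [494.7, -50.6, 241.7]
ee_rot: [[-0.864, 0.503, 0.001], [0.503, 0.864, -0.0], [-0.001, 0.0, -1.0]]
force: [-0.4, -1.3, 0.2]
gripper_width: 51.6
grip_force: 0.0
clock: 5.25
eef_pos: [494.7, -50.5, 241.7]
ee_rot: [[-0.407, 0.913, 0.001], [0.913, 0.407, -0.0], [-0.001, 0.0, -1.0]]
force: [0.1, -0.1, 0.2]
gripper_width: 51.1
grip_force: 0.0
clock: 5.67
eef_pos: [494.7, -50.5, 241.7]
ee_rot: [[0.205, 0.979, 0.001], [0.979, -0.205, -0.0], [-0.0, 0.001, -1.0]]
force: [0.5, -0.4, 0.4]
gripper_width: 51.1
grip_force: 0.0
[-2.56818078e-01 -1.28470284e-02  1.61273666e+00 -8.38658442e-05
  1.54100191e+00 -5.08297437e-02]
[537.76387276  71.24832253  65.37966072] 69.44882624835361
```

View pics/s2.png

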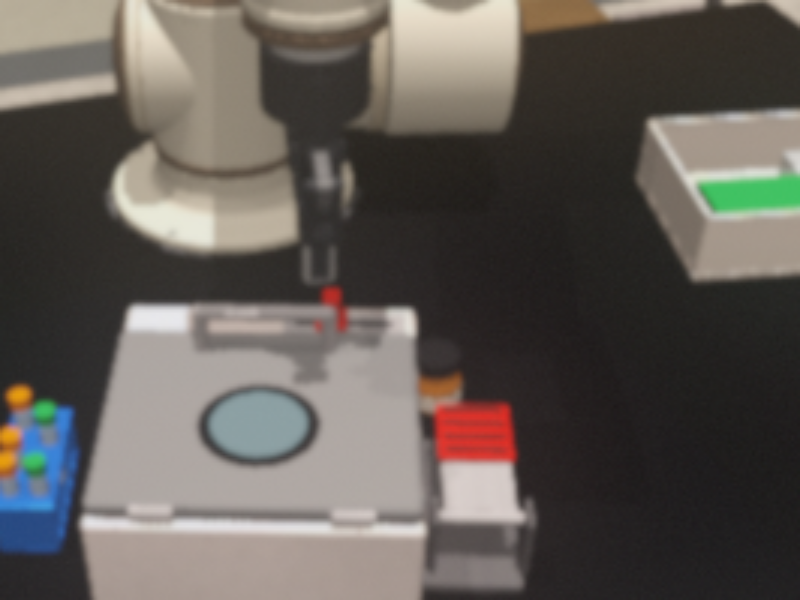

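The pedal is back up with its pad at z≈65. The gripper at crop position (318,260) is above the deck next to the handle, which spans about (200–385, 320). I cross-check the handle position from the scene view while moving over it.

```bash
python3 - <<'E'
from h import *
d,i,P=get('scene');m=(P[...,2]>165)&(P[...,2]<196)&(abs(P[...,0]-485)<40)&(abs(P[...,1]+88)<70)
p=P[m]; xh=np.array([.951,-.310]);yh=np.array([.31,.951])
q=p[:,:2]-[484.3,-88.2]
for a in range(-50,50,20):
    k=(q@yh>=a)&(q@yh<a+20); print(a,k.sum(),np.median(q[k]@xh).round(1),np.percentile(q[k]@xh,[10,90]).round(1),np.median(p[k,2]).round(1))
E
python3 -m crank '.6 -1 -3.8 0 -1;.6 -1 -3.8 0 -1;.6 -1 -3.8 0 -1;.6 -1 -3.8 -2 -1;.6 -1 -3.8 -3 -1'
```

```text
-50 52 3.8 [-0.1  6.2] 184.9
-30 41 3.3 [-1.5  6. ] 186.1
-10 47 3.9 [-1.4  6.2] 186.3
10 53 4.1 [-1.6  5.6] 186.1
30 57 4.5 [0.6 6.4] 183.0
clock: 6.18
eef_pos: [484.5, -88.1, 210.2]
ee_rot: [[0.296, 0.955, -0.0], [0.955, -0.296, 0.0], [0.0, -0.0, -1.0]]
force: [0.1, 0.5, -0.7]
gripper_width: 50.9
grip_force: 0.0
```

```bash
python3 -m crank '.6 0 0 -1 0;.6 0 0 -2 0;.6 0 0 -3 0;.6 0 0 -3.5 0;.6 0 0 -3.5 0'; python3 -m crank '0.1 0 0 0 0;0 0 0 0 0;0 0 0 0 0;0 0 0 0 0;0 0 0 0 0' 40
```

```text
clock: 6.6
eef_pos: [484.2, -88.3, 175.1]
ee_rot: [[0.299, 0.954, -0.002], [0.954, -0.299, 0.001], [0.0, -0.002, -1.0]]
force: [-0.2, -1.0, -0.6]
gripper_width: 51.3
grip_force: 0.0
clock: 7.02
eef_pos: [483.0, -88.0, 176.8]
ee_rot: [[0.3, 0.954, -0.004], [0.954, -0.3, 0.001], [-0.0, -0.004, -1.0]]
force: [-21.5, 5.6, 13.1]
gripper_width: 10.6
grip_force: 39.5
```

```bash
python3 -m crank '0 -.15 .05 .15 0;0 -.15 .05 .15 0;0 -.15 .05 .15 0;0 -.15 .05 .15 0'; 
```

```text
clock: 7.35
eef_pos: [482.9, -88.0, 177.7]
ee_rot: [[0.3, 0.954, -0.001], [0.954, -0.3, 0.0], [0.0, -0.001, -1.0]]
force: [-2.0, -0.1, -2.8]
gripper_width: 10.5
grip_force: 39.6
```

```bash
python3 -m crank '0 .03 0 .1 0;0 .06 -.02 .25 0;0 .1 -.03 .4 0;0 .13 -.04 .5 0;0 .13 -.04 .5 0' 60; python3 -m crank '0 .05 -.02 .2 0;0 .1 -.03 .4 0;0 .13 -.04 .5 0;0 .13 -.04 .5 0;0 .13 -.04 .5 0'
```

```text
clock: 7.77
eef_pos: [484.2, -88.4, 182.7]
ee_rot: [[0.3, 0.954, -0.001], [0.954, -0.3, 0.0], [-0.0, -0.001, -1.0]]
force: [-4.2, -0.5, -4.2]
gripper_width: 9.9
grip_force: 59.1
clock: 8.18
eef_pos: [484.4, -88.4, 183.8]
ee_rot: [[0.3, 0.954, -0.006], [0.954, -0.3, 0.002], [0.0, -0.006, -1.0]]
force: [6.0, -2.7, -51.3]
gripper_width: 9.7
grip_force: 58.6
```

The lid gives about 6 mm and then stops hard (51 N), so the catch has hung. I lower the lid, release it and go to the slide.

```bash
python3 -m crank '0 -.13 .04 -.5 0;0 -.26 .08 -1 0;0 -.26 .08 -1 0;.6 -.26 .08 -1 0;.6 -.26 .08 -1 0'; python3 -m crank '.6 0 0 0 0;.6 0 0 0 0;.6 0 0 0 0;.6 0 0 2 0;.6 0 0 4.2 0'; python3 -m crank '.6 0 0 0 0;0 -2.3 2 0 0;0 -4.5 4.1 0 0;0 -4.5 4.1 0 0;0 -4.5 4.1 0 0'
```

```text
clock: 8.6
eef_pos: [483.8, -88.2, 178.7]
ee_rot: [[0.3, 0.954, 0.002], [0.954, -0.3, -0.001], [0.0, 0.002, -1.0]]
force: [0.5, 0.1, -0.4]
gripper_width: 33.1
grip_force: 0.0
clock: 9.02
eef_pos: [482.6, -87.8, 219.4]
ee_rot: [[0.3, 0.954, -0.002], [0.954, -0.3, 0.001], [0.0, -0.002, -1.0]]
force: [0.2, -0.8, 0.6]
gripper_width: 51.1
grip_force: 0.0
clock: 9.43
eef_pos: [437.7, -46.4, 220.2]
ee_rot: [[0.299, 0.954, 0.001], [0.954, -0.299, -0.0], [0.0, 0.001, -1.0]]
force: [-0.4, -0.3, 0.7]
gripper_width: 2.9
grip_force: 0.0
```

```bash
python3 -m crank '0 0 0 -2 0;0 0 0 -4 0;0 0 0 -5.5 0;0 0 0 -6.7 0;0 0 0 -6.7 0'; python3 -m crank '0 .2 .5 0 0;0 .35 1.1 0 0;0 .5 1.5 0 0;0 .62 1.9 0 0;0 .62 1.9 0 0'
```

```text
clock: 9.85
eef_pos: [437.6, -47.2, 150.5]
ee_rot: [[0.3, 0.954, -0.003], [0.954, -0.3, 0.001], [-0.0, -0.003, -1.0]]
force: [-0.3, -0.8, -0.3]
gripper_width: 0.1
grip_force: 0.0
clock: 10.27
eef_pos: [444.9, -27.4, 153.4]
ee_rot: [[0.299, 0.954, 0.001], [0.954, -0.299, -0.0], [0.0, 0.001, -1.0]]
force: [0.2, 0.0, -0.9]
gripper_width: -0.3
grip_force: 0.0
```

```bash
python3 -m crank '0 .12 .38 0 0;0 .25 .76 0 0;0 .37 1.14 0 0'; python3 -m crank '0 .08 .25 0 0;0 .16 .48 0 0;0 .22 .67 0 0'; python3 -c "
from h import *
d,i,P=get('scene'); save(cv2.resize(i[100:220,260:420],(800,600)),'s3.png')"
```

```text
clock: 10.52
eef_pos: [448.2, -16.4, 153.0]
ee_rot: [[0.3, 0.954, 0.0], [0.954, -0.3, -0.0], [-0.0, 0.001, -1.0]]
force: [0.7, -4.1, 2.2]
gripper_width: 0.2
grip_force: 1.9
clock: 10.77
eef_pos: [450.0, -10.7, 152.9]
ee_rot: [[0.3, 0.954, -0.001], [0.954, -0.3, -0.003], [-0.003, -0.0, -1.0]]
force: [-10.2, -28.5, 8.3]
gripper_width: -0.2
grip_force: 15.1
```

View pics/s3.png

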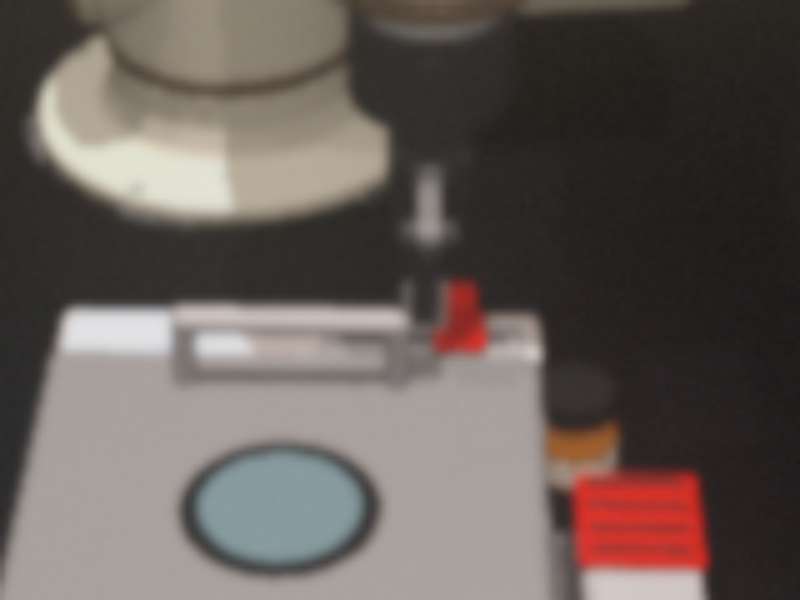

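The knob at crop position (463,315) has moved to the end of its track, and the 28 N push confirms the stop. I go back to the handle.

```bash
python3 -m crank '0 -.2 -.7 0 0;0 -.2 -.7 2 0;0 -.2 -.7 5 0;0 -.2 -.7 7 0;0 -.2 -.7 7 0'; python3 -m crank '.6 1.6 -3.5 0 0;.6 3.4 -7 0 0;.6 3.4 -7 0 0;.6 3.4 -7 0 0'
```

```text
clock: 11.23
eef_pos: [449.3, -16.9, 226.4]
ee_rot: [[0.299, 0.954, 0.005], [0.954, -0.299, -0.0], [0.001, 0.005, -1.0]]
force: [-0.4, -0.7, 0.8]
gripper_width: -0.2
grip_force: 0.0
clock: 11.57
eef_pos: [482.3, -87.9, 221.6]
ee_rot: [[0.302, 0.953, -0.002], [0.953, -0.302, 0.001], [0.001, -0.002, -1.0]]
force: [-0.4, 0.3, 0.3]
gripper_width: 48.6
grip_force: 0.0
```

```bash
python3 -m crank '.6 0 0 -1.5 0;.6 0 0 -3 0;.6 0 0 -4 0;.6 0 0 -4.4 0;.6 0 0 -4.4 0'; python3 -m crank '0.1 0 0 0 0;0 0 0 0 0;0 0 0 0 0;0 0 0 0 0;0 0 0 0 0' 60
```

```text
clock: 11.98
eef_pos: [481.7, -86.3, 177.9]
ee_rot: [[0.299, 0.954, -0.002], [0.954, -0.299, 0.001], [0.0, -0.002, -1.0]]
force: [-0.2, -0.5, 0.2]
gripper_width: 51.2
grip_force: 0.0
clock: 12.4
eef_pos: [483.0, -87.1, 179.6]
ee_rot: [[0.3, 0.954, 0.002], [0.954, -0.3, -0.001], [0.0, 0.002, -1.0]]
force: [6.3, -0.1, 2.8]
gripper_width: 9.6
grip_force: 58.6
```

```bash
python3 -m crank '0 .2 -.06 .7 0;0 .42 -.14 1.42 0;0 .68 -.22 2.1 0;0 .95 -.31 2.8 0;0 .95 -.31 2.8 0' 70
```

```text
clock: 12.82
eef_pos: [492.2, -90.1, 207.9]
ee_rot: [[0.3, 0.954, 0.001], [0.954, -0.3, -0.0], [0.0, 0.001, -1.0]]
force: [0.1, 0.9, -4.4]
gripper_width: 9.0
grip_force: 68.7
```

```bash
python3 -m crank '0 .3 -.1 .66 0;0 .64 -.21 1.32 0;0 1.0 -.33 1.95 0;0 1.4 -.46 2.58 0;0 1.4 -.46 2.58 0'; python3 -m crank '0 .41 -.13 .6 0;0 .85 -.27 1.19 0;0 1.3 -.42 1.75 0;0 1.79 -.58 2.29 0;0 1.79 -.58 2.29 0'
```

```text
clock: 13.23
eef_pos: [505.9, -94.6, 234.1]
ee_rot: [[0.3, 0.954, -0.001], [0.954, -0.3, 0.0], [0.0, -0.001, -1.0]]
force: [-9.5, 3.0, 0.0]
gripper_width: 9.3
grip_force: 68.8
clock: 13.65
eef_pos: [523.5, -100.4, 257.7]
ee_rot: [[0.3, 0.954, -0.001], [0.954, -0.3, 0.0], [-0.0, -0.001, -1.0]]
force: [-18.2, 5.9, 11.3]
gripper_width: 9.3
grip_force: 69.6
```

```bash
python3 -m crank '0 .45 -.15 .56 0;0 .97 -.32 1.09 0;0 1.5 -.49 1.58 0;0 2.03 -.66 2.05 0;0 2.03 -.66 2.05 0'
```

```text
clock: 14.07
eef_pos: [544.4, -107.2, 278.0]
ee_rot: [[0.3, 0.954, 0.001], [0.954, -0.3, -0.0], [-0.0, 0.001, -1.0]]
force: [-10.1, 3.4, 10.5]
gripper_width: 9.4
grip_force: 70.1
```

```bash
python3 -m crank '0 .58 -.19 .47 0;0 1.17 -.38 .88 0;0 1.77 -.58 1.26 0;0 2.39 -.78 1.6 0;0 2.39 -.78 1.6 0'; python3 -m crank '0 .65 -.21 .31 0;0 1.3 -.42 .61 0;0 1.6 -.52 .73 0;0 1.6 -.52 .73 0;0 1.6 -.52 .73 0'; python3 - <<'E'
from h import *
s=r.read_state(); p=s["eef_pos"]; print(p)
a=(np.array(p[:2])-[483,-87.5])@[.951,-.31]; b=p[2]-178.5
print(a,b,"theta",np.degrees(np.arctan2(43+b,165-a))-14.6, "R",np.hypot(43+b,165-a))
d,i,P=get("scene"); save(cv2.resize(i[40:240,210:476],(800,600)),"s4.png")
xh=np.array([.951,-.31]);q=P[...,:2]-[483,-87.5];u=q@xh;w=q@[.31,.951]
m=(abs(w)>65)&(abs(w)<110)&(P[...,2]>160)&(P[...,2]<330)&(u>-60)&(u<200);f=np.polyfit(u[m],P[...,2][m],1);print(m.sum(),f,np.degrees(np.arctan(f[0])))
E
```

```text
clock: 14.48
eef_pos: [568.3, -115.0, 293.9]
ee_rot: [[0.3, 0.954, 0.001], [0.954, -0.3, -0.0], [-0.0, 0.001, -1.0]]
force: [-10.0, 4.2, 10.8]
gripper_width: 9.5
grip_force: 69.6
clock: 14.9
eef_pos: [583.6, -120.0, 301.4]
ee_rot: [[0.3, 0.954, 0.001], [0.954, -0.3, -0.001], [-0.0, 0.001, -1.0]]
force: [-10.1, 2.9, 13.3]
gripper_width: 9.5
grip_force: 69.4
[ 583.64234933 -120.04272654  301.41873575]
105.79911944441872 122.91873574656665 theta 55.7632704014085 R 176.16404607721526
3667 [ -1.42025166 389.54033507] -54.85060211297774
```

View pics/s4.png

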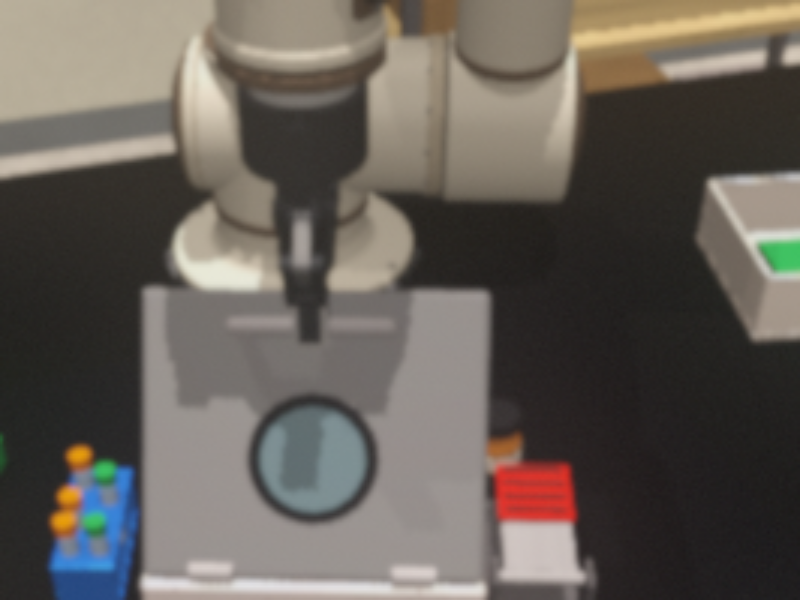

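The lid stands open at about 55° with the bar (crop position 310,323) between the pads. The rack, jar and pedal have not moved. I hold briefly to check it is steady, then hand in.

```bash
python3 -m crank '0 .1 -.03 .05 0;0 .2 -.06 .1 0;0 .2 -.06 .1 0;0 .2 -.06 .1 0;0 .2 -.06 .1 0'; python3 -m crank '0 0 0 0 0;0 0 0 0 0;0 0 0 0 0;0 0 0 0 0;0 0 0 0 0' && python3 -c "
from cell import r
print(r.finish_job())"
```

```text
clock: 15.37
eef_pos: [585.4, -120.6, 302.2]
ee_rot: [[0.3, 0.954, 0.0], [0.954, -0.3, -0.0], [-0.0, 0.0, -1.0]]
force: [-9.7, 2.3, 10.8]
gripper_width: 9.0
grip_force: 69.1
clock: 15.78
eef_pos: [585.4, -120.6, 302.1]
ee_rot: [[0.3, 0.954, 0.0], [0.954, -0.3, -0.0], [-0.0, 0.001, -1.0]]
force: [-8.6, 3.0, 10.0]
gripper_width: 9.2
grip_force: 69.1
the job is handed in; nothing more can be done
None
```

The job is handed in at 15.8 s: I pressed the pedal to its stop and let it rise, found the lid's catch hung on the test pull, pushed the slide to its end, and am holding the lid at about 55°, with nothing else seen to have shifted.

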